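# Pose the still life: panel upright, ball tray held before it

## Robot

A 6-joint arm with a two-finger parallel gripper is mounted at the origin on the work surface. World frame = base frame: x ahead of the robot, y to its left, z up, the work surface at z = 0. Lengths are in m, angles in degrees, forces in N, time in s.
With the tool pointing down it reaches from about 0.4 to 0.825 m from the base axis. Payload 7 kg.
Tool frame: the origin (TCP) lies midway between the tips of the shut fingers; the grasp point (between the pads) lies 19 mm behind it; z points along the fingers, y is the line along which they close (so a half turn about z gives the same grasp; the last joint's range is limited). The gripper opens to 88 mm and grips with 3 to 60 N. Pads are 19 mm wide; open, the fingers measure 130 mm over their backs; the gripper's body (78 mm by 193 mm) begins 47 mm behind the grasp point.
Start: joints at [83.772, 20.546, 0.682, 0, -70.136, -16.507], TCP at [0.261, 0.623, 0.227] pointing down, gripper open.
Joint ranges: [-176.03, 176.03], [-82.01, 121.73], [-58.28, 71.71], [-173.87, 95.51], [-174.79, -0.11], [-173.66, 173.66]. Speed limits (degrees/s): [136.94, 136.94, 172.46, 180, 180, 180].

## Interface

Orientations are given as [roll, pitch, yaw] about the fixed x, y, z axes, in that order (R = Rz(yaw) Ry(pitch) Rx(roll)).
In Python, from plant import r gives the robot as it stands.
- The arm moves only by the tool carry_out, never from a script. Its argument "deltas" is a list of rows, each a list of 3 entries, a list of its own where there are three numbers: the opening, from 0 (shut) to 1 (fully open), then the shift along the tool's x, y, z in mm, then the turn, a rotation vector about the tool's x, y, z in rad. In form: [[gripper, [tx, ty, tz], [rx, ry, rz]], ...]. A call has 1 to 12 rows; each row is the pose to reach, as a shift and turn from the pose commanded when the call began, along the tool's axes at that moment; what a row does not reach only later rows make up. A row lasts 1/10 s, in which the tool goes at most 50 mm and 8.59 degrees, less where a joint would pass 70% of its speed; a pose out of reach is approached as far as the arm can. A call with a gripper value outside its range is refused whole. The fingers move at their own pace and stop on an object; "squeeze" is the grip in N (left out, the last holds). Time passes only in rows, so rows that repeat a pose let the fingers close. It gives the time, the measured TCP pose, the force, the opening and the grip force at its end, in the units of the state.
- r.get_state(): the state, without advancing time (a new reading comes with each control period).
- r.capture(name): name is "scene" or "top"; returns (picture, depth): 420x560x3 uint8, red, green, blue; 420x560 float32, m along the optical axis (not along the pixel's ray), 0 where there is no reading.
- r.get_calibration(name): a dict with "fov_y" (degrees; the focal length in pixels is half the picture's height over the tangent of half this angle, whatever the lens; pixels are square), "cx", "cy" (the principal point, pixels), "view" (4x4, takes a point from world to camera coordinates). Camera axes: x right, y down, z forward; pixel columns grow to the right and rows downward; lengths in m; the calibration is good to about 2 mm. A picture is of the moment at which its call begins. get_calibration takes no time and is no camera call.
- r.close_job(): hands the job in; it is judged then, once.
The state is a dict: "time_s": time; "joints": joint angles; "qd": joint speeds; "joint_torque": joint torques, N m; "tcp_pos": TCP position; "eef_rot": TCP orientation; "contact_force": force on the tool from outside, world axes, zero at the start; "moment": the same for the moment, N m; "gripper_width": finger opening in m; "gripper_force": force on a finger pad.
Only numpy, scipy, OpenCV 4.12 (cv2) and the standard library are available. Lean on these libraries where they do the work, as an engineer would, in place of code of your own. Each camera call takes 0.05 s, during which the arm holds its last target. There are 200 camera calls.

## Task

Set up the still life for the painter: first stand the flat black-faced panel upright on one of its short ends in the middle of the low plywood stand and let go of it, then pick up the wooden tray with the ball and, without letting the ball get out of its pocket, bring it in front of either broad face of the panel. Finish still holding the tray there, level and steady in the air, the ball centred on the panel about 10 cm in front of it and a little above the panel's mid-height; leave the panel standing and do not disturb the jar, cup and tin.

Things in the scene. Friction and masses are not known exactly. Their poses are not given: they have to be found in the camera images.
- panel: Flat painting panel, 130 x 60 x 20 mm, about 0.11 kg, plywood with a black upper face, lying flat on the table left or right of the stand (it and the tray may swap sides). Origin: centre of its underside as it lies; x along the 130 mm length, y along the width, z through the thickness, out of the black face. Both short ends (60 x 20 mm) are alike; it stands freely on either.
- panel_center (a point): Centre of the panel's solid (10 mm from each broad face, 65 mm from each short end).
- stand: Fixed plywood slab lying on the table between panel and tray, 160 (x) x 140 (y) x 15 mm high. Origin at the centre of its underside; its top is 15 mm above the table. It may be turned a little.
- tray: Wooden tray, slab 160 (x) x 76 (y) x 10 mm, about 0.2 kg, lying flat. Origin: centre of its underside, z up. At x = +40 mm the ball's pocket: a raised ring, inner diameter 38, outer 46, rim 3.5 mm high; the ball rolls out at about 40 degrees of tip or if jolted. At x = -35 mm an upright wooden grip 12 (x) x 46 (y) mm, its top 51 mm above the underside.
- tray_grip (a point): Point in the middle of the upright grip's thickness and width, 34 mm above the tray's underside (24 mm above the slab's top); pinch here across the 12 mm thickness, along the tray's x.
- tray_pocket (a point): Where the ball's centre is when it sits in the middle of the pocket: tray x = +40 mm, 25 mm above the tray's underside.
- ball: The loose glazed ball in the tray's pocket (its origin turns with it; use ball_center).
- ball_center (a point): Centre of the loose glazed ball, 30 mm in diameter, 35 g; it can roll about 9 mm to any side within its pocket.
- jar: Bystander: closed pale paint jar with a white lid, 60 mm across, 75 mm high, beyond the stand. Origin at the centre of its underside.
- cup: Bystander: ceramic water cup, 72 mm across, 80 mm high, beyond the stand. Origin at the centre of its underside.
- tin: Bystander: metal tin, 66 mm across, 56 mm high, beyond the stand. Origin at the centre of its underside.
Mind the look-alikes: they are no part of the job. Of the things that look like the panel, the middle-sized one is meant.

How it is judged (in metres and radians):
On the way, in this order (a step that is already met when the one before it is completed fails the run):
1. the panel stands upright on a short end on the stand, let go, with the tray not yet lifted (angle between the x axis of panel and the z axis of stand, either way round below 0.08 rad and z of panel_center in the frame of stand between 0.075 and 0.085 m and x of panel_center in the frame of stand between -0.06 and 0.06 m and y of panel_center in the frame of stand between -0.05 and 0.05 m and contact force between panel and the fingers below 0.1 N and linear speed of panel below 0.02 m/s and height (world z) of tray below 0.02 m), for 0.3 s.
2. the tray is lifted by the fingers with the ball in its pocket (height (world z) of tray above 0.03 m and contact force between tray and the fingers above 1 N and distance between ball_center and tray_pocket below 0.013 m), for 0.2 s.
At the end, for the whole second after the job is handed in: Panel upright (0.08 rad) on the stand, centre within 60 x 50 mm of its middle, released. Tray held by the fingers alone, still, level (0.10 rad), over 35 mm up; ball in pocket (13 mm), 65-150 mm high, 50-150 mm before the panel's mid-plane, within 40 mm of its middle (angle between the x axis of panel and the z axis of stand, either way round below 0.08 rad and z of panel_center in the frame of stand between 0.075 and 0.085 m and x of panel_center in the frame of stand between -0.06 and 0.06 m and y of panel_center in the frame of stand between -0.05 and 0.05 m and contact force between panel and the fingers below 0.1 N and linear speed of panel below 0.02 m/s and distance between ball_center and tray_pocket below 0.013 m and angle between tray's own z axis and vertical below 0.1 rad and contact force between tray and the fingers above 1 N and contact force between tray and stand below 0.05 N and contact force between tray and panel below 0.05 N and contact force between ball and the fingers below 0.05 N and linear speed of tray below 0.03 m/s and angular speed of tray below 0.2 rad/s and height (world z) of tray above 0.035 m and height (world z) of ball_center between 0.065 and 0.15 m and y of ball_center in the frame of panel between -0.04 and 0.04 m and (z of ball_center in the frame of panel between 0.06 and 0.16 m or z of ball_center in the frame of panel between -0.14 and -0.04 m)); the arm keeps its last pose, push and grip.
It fails at once if the ball leaves its pocket (distance between ball_center and tray_pocket above 0.018 m).
It fails at once if the jar is disturbed (distance of jar from where it was at the start of the episode above 0.02 m or angle between jar's own z axis and vertical above 0.3 rad).
It fails at once if the cup is disturbed (distance of cup from where it was at the start of the episode above 0.02 m or angle between cup's own z axis and vertical above 0.3 rad).
It fails at once if the tin is disturbed (distance of tin from where it was at the start of the episode above 0.02 m or angle between tin's own z axis and vertical above 0.3 rad).
It also fails if it takes over 54 s, if anything falls off the work surface, if the arm or the gripper's body presses on something with over 40 N, if the wrist force passes 120 N, or if a joint passes its speed limit or range.

## Working session

There is one attempt and no reset: what is moved stays moved. The work goes in short steps, Python scripts to look and compute and a tool call to move; the robot and the scene stay as the last step left them, time stands still between calls to the robot, and variables do not carry over. Pictures are saved under pics/ and viewed, at most 10 in all, crops included, and the job is handed in when it is done.

Besides the shell and the picture viewer there is one more tool, called after "Call:" as name(argument=value, ...) on one line, values as JSON. carry_out: Moves the arm, as the interface text tells. Its arguments: {"type":"object","properties":{"deltas":{"type":"array"},"squeeze":{"type":"number"}},"required":["deltas"]}

```bash
mkdir -p pics; ls
cat > h.py <<'E'
import numpy as np, cv2
from plant import r
def cap(n):
    p,d=r.capture(n); c=r.get_calibration(n); return p,d,c
def world(d,c):
    h,w=d.shape; f=h/2/np.tan(np.radians(c["fov_y"])/2)
    u,v=np.meshgrid(np.arange(w),np.arange(h))
    P=np.stack([(u-c["cx"])/f*d,(v-c["cy"])/f*d,d,np.ones_like(d)],-1)
    W=(P@np.linalg.inv(np.array(c["view"])).T)[...,:3]; W[d==0]=np.nan; return W
def save(p,n): cv2.imwrite("pics/"+n,cv2.cvtColor(p,cv2.COLOR_RGB2BGR))
E
python3 - <<'E'
from h import *
for n in("top","scene"):
    p,d,c=cap(n); save(p,n+"0.png"); np.savez(n+"0.npz",p=p,W=world(d,c)); print(n,c)
print(r.get_state())
E
```

```text
pics
top {'fov_y': 49.586798780891755, 'cx': 277.5011424405942, 'cy': 213.8914167975204, 'view': array([[-0.01361321, -0.99990244,  0.0031298 ,  0.05788176],
       [-0.98721076,  0.01294306, -0.1588943 ,  0.63006684],
       [ 0.15883828, -0.00525284, -0.98729064,  1.29594872],
       [ 0.        ,  0.        ,  0.        ,  1.        ]])}
scene {'fov_y': 52.25683818847459, 'cx': 277.373232079846, 'cy': 199.643477450649, 'view': array([[ 0.71913542,  0.69447488, -0.02342838, -0.49267322],
       [ 0.43286487, -0.47410125, -0.76671769, -0.19997063],
       [-0.5435736 ,  0.54123252, -0.64155678,  1.31463231],
       [ 0.        ,  0.        ,  0.        ,  1.        ]])}
{'time_s': 0.1, 'joints': array([ 8.37735649e+01,  2.05890107e+01,  6.39875399e-01, -1.72972185e-02,
       -7.01353222e+01, -1.65051413e+01]), 'qd': array([ 0.00942212, -0.04657044,  0.04075658,  0.00403629,  0.00883977,
        0.01897625]), 'joint_torque': array([-2.84429865e-03, -5.84163630e+01,  2.93752921e+01,  7.01549962e+00,
        1.01675437e-02, -4.92768561e-05]), 'tcp_pos': array([0.26070872, 0.62215915, 0.22570527]), 'eef_rot': array([ 1.79914403e+02, -8.40537455e-03, -2.27374597e+01]), 'contact_force': array([-0.70169788, -0.68146344, -0.07769517]), 'moment': array([-0.0402164 , -0.00629207, -0.01520713]), 'gripper_force': 0.0, 'gripper_width': 0.08776892178906352}
```

View pics/top0.png

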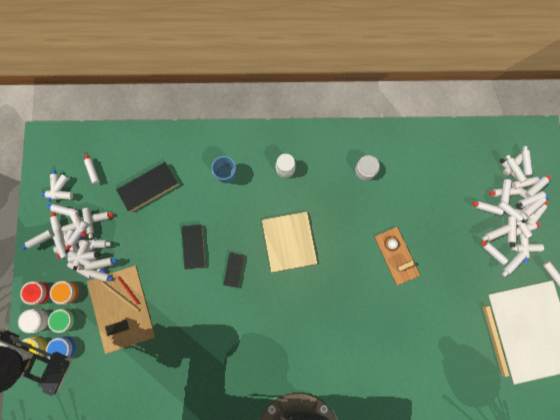

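View pics/scene0.png

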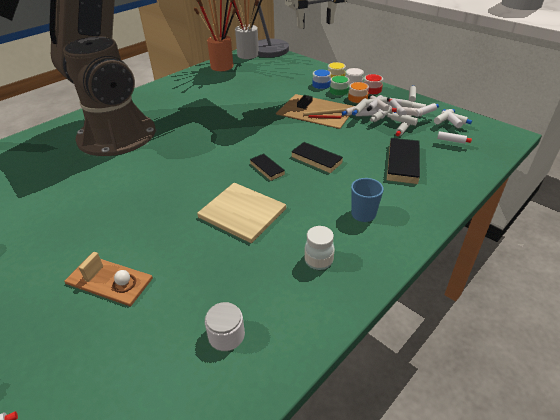

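The top view shows three black panels: large at (148,186), middle at (193,247), small at (234,270). The stand is at (290,242). The tray is at (397,256), with the ball at (392,244) and the grip at (406,266). The cup, jar and tin are at (223,168), (286,166) and (367,167).

Run:
```python
from h import *
a=np.load("top0.npz"); W=a["W"];p=a["p"].astype(int)
t=W[200:235,320:350].reshape(-1,3); print("table z",np.nanmedian(t[:,2]))
def box(name,u0,u1,v0,v1,z0,z1,extra=None):
    S=W[v0:v1,u0:u1]; m=(S[...,2]>z0)&(S[...,2]<z1)
    if extra is not None: m&=extra(p[v0:v1,u0:u1])
    n,l,s,_=cv2.connectedComponentsWithStats(m.astype(np.uint8)); k=1+np.argmax(s[1:,4]); m=l==k
    q=S[m]; b=cv2.minAreaRect((q[:,:2]*1000).astype(np.float32)); print(name,b,"z",np.median(q[:,2]),m.sum()); return q
box("small",218,252,248,292,.006,.05)
box("mid",176,212,218,276,.008,.05)
box("big",110,185,155,215,.008,.06)
box("stand",255,325,205,280,.007,.03)
box("trayslab",370,425,222,290,.005,.06)
for n,u0,u1,v0,v1,z in(("grip",370,425,222,290,.040),("ball",380,403,232,252,.02),("cup",205,240,150,190,.03),("jar",270,302,145,185,.05),("tin",350,385,150,185,.04)):
    q=box(n,u0,u1,v0,v1,z,.12);
```

```text
table z 0.00022920788354674482
small ((470.8843688964844, 182.1557159423828), (50.619747161865234, 99.45462036132812), 77.13402557373047) z 0.015226307877001966 518
mid ((542.4961547851562, 304.8952941894531), (130.302978515625, 61.178123474121094), 5.482051372528076) z 0.019488167844436965 895
big ((727.64697265625, 447.6478271484375), (81.60844421386719, 171.0052032470703), 29.794265747070312) z 0.0255866208154526 1508
stand ((552.63427734375, 16.910430908203125), (163.37782287597656, 142.6167755126953), 9.401144981384277) z 0.015092488790323655 2442
trayslab ((506.9471130371094, -309.25921630859375), (165.2320556640625, 84.4223861694336), 22.108055114746094) z 0.011063500588190944 1333
grip ((475.2074890136719, -320.67108154296875), (11.761706352233887, 45.016361236572266), 22.411571502685547) z 0.051375887791469066 70
ball ((540.4978637695312, -291.34515380859375), (26.590551376342773, 26.56708335876465), 87.50242614746094) z 0.03577784513825111 79
cup ((767.7149658203125, 206.829833984375), (69.74847412109375, 68.32783508300781), 2.014157295227051) z 0.06689724633700411 289
jar ((782.2005004882812, 25.54111099243164), (52.47207260131836, 52.07429122924805), 45.92072296142578) z 0.07458178597941045 273
tin ((775.263427734375, -225.4700469970703), (62.10228729248047, 65.23892974853516), 45.08967971801758) z 0.05558680930362103 370
```

```bash
cat > d.py <<'E'
import sys, json, numpy as np
from scipy.spatial.transform import Rotation as R
def rot(e): return R.from_euler("xyz",e,degrees=True)
def delta(p0,e0,p,e):
    A=rot(e0); return np.round(A.inv().apply(np.array(p)-p0)*1000,1).tolist(), np.round((A.inv()*rot(e)).as_rotvec(),4).tolist()
def apply(p0,e0,s,t):
    A=rot(e0); return np.round(np.array(p0)+A.apply(s)/1000,4).tolist(), np.round((A*R.from_rotvec(t)).as_euler("xyz",degrees=True),2).tolist()
E
python3 - <<'E'
from d import *
print(delta([.261,.623,.227],[180,0,-22.74],[.5225,.303,.18],[180,-45,5.5]))
E
```

```text
([364.9, 194.0, 47.0], [0.1935, 0.7691, -0.4671])
```

Call:
carry_out(deltas=[[1,[365,194,47],[0.1935,0.769,-0.467]],[1,[365,194,47],[0.1935,0.769,-0.467]],[1,[365,194,47],[0.1935,0.769,-0.467]],[1,[365,194,47],[0.1935,0.769,-0.467]],[1,[365,194,47],[0.1935,0.769,-0.467]],[1,[365,194,47],[0.1935,0.769,-0.467]],[1,[365,194,47],[0.1935,0.769,-0.467]],[1,[365,194,47],[0.1935,0.769,-0.467]],[1,[365,194,47],[0.1935,0.769,-0.467]],[1,[365,194,47],[0.1935,0.769,-0.467]],[1,[365,194,47],[0.1935,0.769,-0.467]],[1,[365,194,47],[0.1935,0.769,-0.467]]], squeeze=20)

```text
time_s: 1.3
tcp_pos: [0.5273, 0.3219, 0.2143]
eef_rot: [177.9, -42.1, 5.2]
contact_force: [0.4, 0.1, -0.3]
gripper_width: 0.0882
gripper_force: 0.0
```

```bash
python3 -c "
from plant import r
s=r.get_state(); [print(k,s[k]) for k in('time_s','joints','tcp_pos','eef_rot','contact_force')]"
```

```text
time_s 1.3
joints [ 46.31021974   1.70464365 -58.2387381   95.43780764 -28.07745402
 -39.64680318]
tcp_pos [0.52732403 0.32189355 0.21425268]
eef_rot [177.85342094 -42.11079565   5.23209329]
contact_force [ 0.40146574  0.10563713 -0.30632378]
```

Run:
```python
from d import *
print(delta([.5273,.3219,.2143],[177.85,-42.11,5.23],[.513,.302,.12],[180,-10,5.5]))
```

```text
([-75.1, 16.3, 59.8], [0.0386, -0.5603, -0.0148])
```

Call:
carry_out(deltas=[[1,[-75,16,60],[0.039,-0.56,-0.015]],[1,[-75,16,60],[0.039,-0.56,-0.015]],[1,[-75,16,60],[0.039,-0.56,-0.015]],[1,[-75,16,60],[0.039,-0.56,-0.015]],[1,[-75,16,60],[0.039,-0.56,-0.015]]])

```text
time_s: 1.8
tcp_pos: [0.5275, 0.2958, 0.1286]
eef_rot: [178.0, -19.0, 4.9]
contact_force: [3.1, -1.1, 2.1]
gripper_width: 0.0873
gripper_force: 0.0
```

```bash
cat > kin.py <<'E'
import numpy as np
from scipy.optimize import least_squares
from scipy.spatial.transform import Rotation as R
D=[([83.5736+.2,20.589,.640,-.0173,-70.135,-16.505],[.26071,.62216,.22571],[179.914,-.0084,-22.737]),
([46.3102,1.7046,-58.2387,95.4378,-28.0775,-39.6468],[.52732,.32189,.21425],[177.853,-42.1108,5.232])]
SG=np.array([1,1,-1,1,-1,1])
def fk(x,q,s4=1,s6=1):
    o=x[:6]; d1,a1,a2,a3,d4,d6=x[6:]
    t=np.radians(np.array(q)*SG*[1,1,1,s4,1,s6])+o
    A=lambda ax,th:R.from_euler(ax,th)
    r=A("z",t[0]); p=np.array([0,0,d1])+r.apply([a1,0,0])
    r=r*A("y",t[1]); p=p+r.apply([0,0,a2])
    r=r*A("y",t[2]); p=p+r.apply([d4,0,a3])
    r=r*A("x",t[3])*A("y",t[4])*A("x",t[5]); p=p+r.apply([d6,0,0])
    return p,r*R.from_matrix([[0,0,1],[0,-1,0],[1,0,0]])  # tool z along forearm x
E
python3 - <<'E'
from plant import r
s=r.get_state(); print(s['time_s'],s['joints'],s['tcp_pos'],s['eef_rot'])
import re
t=open('kin.py').read().replace("5.232])]","5.232]),\n(%s,%s,%s)]"%(s['joints'].tolist(),s['tcp_pos'].tolist(),s['eef_rot'].tolist())); open('kin.py','w').write(t)
from kin import *
rng=np.random.default_rng(0); res=[]
for s4 in(1,-1):
  for s6 in(1,-1):
    def f(x):
        e=[]
        for q,p,eu in D:
            P,Q=fk(x,q,s4,s6); e+=list((P-p)*5)+list((R.from_euler("xyz",eu,degrees=True).inv()*Q).as_matrix().ravel()-np.eye(3).ravel())
        e+=list(.002*x[:6])
        return e
    for k in range(60):
        x0=np.r_[rng.uniform(-1,1,5)*[.5,.6,.6,1,1],rng.uniform(-3,3),.35,rng.uniform(0,.1),.35,rng.uniform(-.05,.05),.35,.25]
        o=least_squares(f,x0,bounds=(np.r_[[-4]*6,.2,0,.15,-.15,.15,.1],np.r_[[4]*6,.6,.15,.6,.15,.6,.5])); res.append((o.cost,s4,s6,o.x))
res.sort(key=lambda z:z[0])
for c in res[:6]: print(c[0],c[1],c[2],np.round(np.degrees(c[3][:6]),1),np.round(c[3][6:],3))
E
```

```text
1.8 [ 55.33330278  10.61301276 -41.608963    31.95181135 -30.93138878
  12.63814942] [0.52749551 0.29584456 0.12855442] [178.04319159 -18.96573321   4.93982779]
0.15007646222362356 -1 -1 [-16.6  94.6 -94.7  -2.2  -4.8  76.6] [ 0.6    0.     0.4   -0.001  0.321  0.1  ]
0.1500764622236236 -1 -1 [-16.6  94.6 -94.7  -2.2  -4.8  76.6] [ 0.6    0.     0.4   -0.001  0.321  0.1  ]
0.15007646222362364 -1 -1 [-16.6  94.6 -94.7  -2.2  -4.8  76.6] [ 0.6    0.     0.4   -0.001  0.321  0.1  ]
0.15007646222362364 -1 -1 [-16.6  94.6 -94.7  -2.2  -4.8  76.6] [ 0.6    0.     0.4   -0.001  0.321  0.1  ]
0.15007646222362367 -1 -1 [-16.6  94.6 -94.7  -2.2  -4.8  76.6] [ 0.6    0.     0.4   -0.001  0.321  0.1  ]
0.1500764622236237 -1 -1 [-16.6  94.6 -94.7  -2.2  -4.8  76.6] [ 0.6    0.     0.4   -0.001  0.321  0.1  ]
```

```bash
cat > fit.py <<'E'
import kin, itertools, pickle
from kin import *
from multiprocessing import Pool
def run(sg):
    kin.SG=np.array((1,)+sg); rng=np.random.default_rng(1); best=(9e9,)
    E=[R.from_euler("xyz",d[2],degrees=True).inv() for d in D]
    def f(x):
        e=[]
        for (q,p,_),i in zip(D,E):
            P,Q=fk(x,q); e+=list((P-p)*5)+list((i*Q).as_matrix().ravel()-np.eye(3).ravel())
        return np.r_[e,.001*x[:6],.001*(x[6:]-[.35,.03,.35,0,.35,.25])]
    for k in range(14):
        x0=np.r_[rng.uniform(-2,2,6),.35,.03,.35,0,.35,.25]
        o=least_squares(f,x0,bounds=(np.r_[[-5]*6,.1,-.1,.15,-.15,.15,.05],np.r_[[5]*6,.6,.15,.6,.15,.6,.5]),max_nfev=150)
        if o.cost<best[0]: best=(o.cost,sg,o.x)
    return best
if __name__=="__main__":
    with Pool() as p: res=sorted(p.map(run,list(itertools.product((1,-1),repeat=5))),key=lambda z:z[0])
    pickle.dump(res,open("fit.pkl","wb"))
    for c in res[:5]: print(c[0],c[1],np.round(np.degrees(c[2][:6]),1),np.round(c[2][6:],3))
E
time timeout 300 python3 fit.py
```

```text
0.14634229522028336 (-1, 1, -1, 1, -1) [162.7 -94.5 -85.2  -1.4   4.8 255.4] [ 0.6    0.15   0.524 -0.029  0.351  0.065]
0.14715234552429857 (1, -1, -1, -1, -1) [-17.3  95.6 -95.8  -1.4  -4.8  75.4] [ 0.6   -0.1    0.49   0.019  0.34   0.067]
0.14715799940106128 (1, -1, -1, 1, -1) [ -17.3   95.6  -95.9  178.6    4.8 -104.6] [ 0.6   -0.1    0.49   0.019  0.34   0.067]
0.2102428636511764 (1, 1, 1, 1, -1) [ -18.2   84.  -163.9    2.5 -139.    75.2] [0.24  0.15  0.6   0.15  0.15  0.109]
0.210248470679489 (1, 1, 1, -1, -1) [ -18.2   84.  -163.9 -177.5  139.  -104.8] [0.24  0.15  0.6   0.15  0.15  0.109]
real	0m36.957s
user	2m12.810s
sys	0m0.256s
```

```bash
cat >> d.py <<'E'
def tcp(g,e): return (np.array(g)+rot(e).apply([0,0,.019])).tolist()
E
python3 - <<'E'
from d import *
e=[180,80,-20]
print(delta([.5275,.2958,.1286],[178.04,-18.97,4.94],tcp([.54,.02,.25],e),e), rot(e).as_matrix().round(2))
E
```

```text
([11.7, 271.9, -111.6], [0.2756, -1.7054, 0.3965]) [[ 0.16 -0.34 -0.93]
 [-0.06 -0.94  0.34]
 [-0.98  0.   -0.17]]
```

Call:
carry_out(deltas=[[1,[12,100,-112],[0.09,-0.57,0.13]],[1,[12,100,-112],[0.09,-0.57,0.13]],[1,[12,272,-112],[0.276,-1.705,0.397]],[1,[12,272,-112],[0.276,-1.705,0.397]],[1,[12,272,-112],[0.276,-1.705,0.397]],[1,[12,272,-112],[0.276,-1.705,0.397]],[1,[12,272,-112],[0.276,-1.705,0.397]],[1,[12,272,-112],[0.276,-1.705,0.397]],[1,[12,272,-112],[0.276,-1.705,0.397]],[1,[12,272,-112],[0.276,-1.705,0.397]],[1,[12,272,-112],[0.276,-1.705,0.397]],[1,[12,272,-112],[0.276,-1.705,0.397]]])

```text
time_s: 3.0
tcp_pos: [0.5238, 0.0261, 0.2472]
eef_rot: [-176.8, 75.6, -16.0]
contact_force: [-0.9, 0.3, 0.1]
gripper_width: 0.0874
gripper_force: 0.0
```

Run:
```python
from h import *
s=r.get_state(); print(s['time_s'],s['joints'].tolist(),s['tcp_pos'].tolist(),s['eef_rot'].tolist())
p,d,c=cap("scene"); save(p,"scene1.png")
```

```text
3.0 [3.8764608303477694, 49.11836683023393, 31.283688059464946, -36.82624231962112, -140.48463638003653, 54.734592396062155] [0.5237947481970019, 0.026121930665842966, 0.24715123238715447] [-176.7849108993334, 75.58398849811262, -15.991631433751856]
```

View pics/scene1.png

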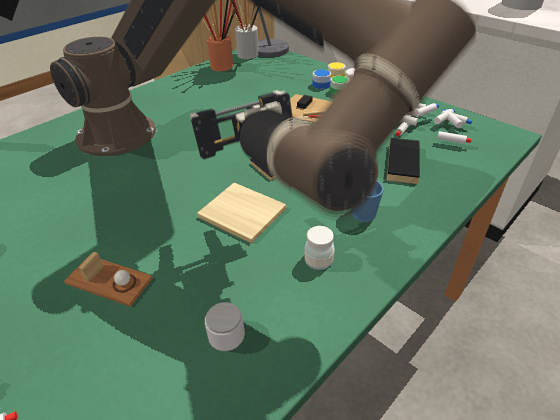

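The view shows the gripper pointing back horizontally over the stand at about (240,120), with the wrist clear above the jar at (320,250). The inward-pointing pose is reachable. I'll now go to the panel with a slight outward tilt.

Run:
```python
from d import *
from plant import r
s=r.get_state(); print(s['time_s'],s['tcp_pos'],s['eef_rot'])
c=apply([.5275,.2958,.1286],[178.04,-18.97,4.94],[12,272,-112],[.276,-1.705,.397]); print(c)
e=[180,-12,5.5]
print(delta(c[0],c[1],[.513,.302,.09],e)); print(delta(s['tcp_pos'],s['eef_rot'],[.513,.302,.09],e))
```

```text
3.05 [0.52265738 0.02519344 0.24170216] [-177.98964978   76.83644472  -17.43017218]
([0.5226, 0.0264, 0.2472], [-179.96, 79.98, -19.99])
([136.8, -255.6, 129.2], [-0.2777, 1.5762, -0.4116])
([126.7, -256.7, 133.3], [-0.2649, 1.5223, -0.4008])
```

Call:
carry_out(deltas=[[1,[137,-256,129],[-0.278,1.576,-0.412]],[1,[137,-256,129],[-0.278,1.576,-0.412]],[1,[137,-256,129],[-0.278,1.576,-0.412]],[1,[137,-256,129],[-0.278,1.576,-0.412]],[1,[137,-256,129],[-0.278,1.576,-0.412]],[1,[137,-256,129],[-0.278,1.576,-0.412]],[1,[137,-256,129],[-0.278,1.576,-0.412]],[1,[137,-256,129],[-0.278,1.576,-0.412]],[1,[137,-256,129],[-0.278,1.576,-0.412]],[1,[137,-256,129],[-0.278,1.576,-0.412]],[1,[137,-256,129],[-0.278,1.576,-0.412]],[1,[137,-256,129],[-0.278,1.576,-0.412]]])

```text
time_s: 4.25
tcp_pos: [0.521, 0.302, 0.0878]
eef_rot: [178.8, -16.9, 7.1]
contact_force: [2.7, -1.8, 1.0]
gripper_width: 0.0874
gripper_force: 0.0
```

Call:
carry_out(deltas=[[1,[0,0,0],[0,0,0]],[1,[0,0,0],[0,0,0]],[1,[0,0,0],[0,0,0]],[1,[0,0,0],[0,0,0]]])

```text
time_s: 4.65
tcp_pos: [0.5246, 0.3004, 0.0874]
eef_rot: [178.8, -16.7, 6.6]
contact_force: [-0.0, -0.3, 0.4]
gripper_width: 0.0876
gripper_force: 0.0
```

Run:
```python
from d import *
from plant import r
s=r.get_state(); print(s['time_s'],s['tcp_pos'],s['eef_rot'],s['joints'])
e=[180,-12,5.5]
print(delta(s['tcp_pos'],s['eef_rot'],[.513,.302,.006],e))
```

```text
4.65 [0.52455978 0.30042621 0.08743858] [178.80194834 -16.73267098   6.59871952] [ 54.23317463  14.00717469 -42.68635975  31.05672202 -26.07614243
  14.99663645]
([-34.3, -4.5, 74.7], [0.0161, -0.0828, 0.0177])
```

Run:
```python
from d import *
print(delta([.52456,.30043,.08744],[178.80,-16.73,6.6],[.513,.302,.0065],[180,-15,5.5]))
```

```text
([-34.1, -4.4, 74.2], [0.0157, -0.0304, 0.0182])
```

Call:
carry_out(deltas=[[1,[-20,-4.4,30],[0.016,-0.03,0.018]],[1,[-34,-4.4,60],[0.016,-0.03,0.018]],[1,[-34,-4.4,74],[0.016,-0.03,0.018]],[1,[-34,-4.4,74],[0.016,-0.03,0.018]],[1,[-34,-4.4,74],[0.016,-0.03,0.018]],[1,[-34,-4.4,74],[0.016,-0.03,0.018]]])

```text
time_s: 5.25
tcp_pos: [0.5132, 0.3007, 0.0064]
eef_rot: [180.0, -15.0, 5.5]
contact_force: [0.3, -0.8, 0.0]
gripper_width: 0.0873
gripper_force: 0.0
```

Call:
carry_out(deltas=[[0.5,[0,0,0],[0,0,0]],[0.5,[0,0,0],[0,0,0]],[0.5,[0,0,0],[0,0,0]],[0.5,[0,0,0],[0,0,0]],[0.5,[0,0,0],[0,0,0]]], squeeze=30)

```text
time_s: 5.75
tcp_pos: [0.5121, 0.3014, 0.0065]
eef_rot: [180.0, -15.0, 5.6]
contact_force: [-2.2, 1.0, 2.3]
gripper_width: 0.0597
gripper_force: 30.0
```

Run:
```python
from d import *
from plant import r
s=r.get_state(); print(s['time_s'],s['tcp_pos'],s['eef_rot'],s['gripper_width'],s['gripper_force'])
c0,e0=s['tcp_pos'],s['eef_rot']
# panel relative to tool
a=np.radians(5.48); pc=np.array([.5425,.305,.010])
rel=rot(e0).inv().apply(pc-c0); print("panel center in tool mm",rel*1000)
e=[180,75,-20]
for ctr in ([.545,.02,.20],[.545,.02,.0805]):
    t=np.array(ctr)-rot(e).apply(rel); print("tcp",t,delta(c0,e0,t,e))
mid=[.5,.25,.2]; print(delta(c0,e0,mid,[180,0,0]))
```

```text
5.75 [0.51213082 0.30143142 0.00652355] [179.98259156 -15.01555921   5.5643706 ] 0.059683902796774074 29.965858608484268
panel center in tool mm [30.42891133 -0.60843573  4.56272727]
tcp [0.54153274 0.02061449 0.23057299] ([60.0, 282.4, -215.8], [0.2476, -1.5427, 0.4284])
tcp [0.54153274 0.02061449 0.11107299] ([29.1, 282.4, -100.4], [0.2476, -1.5427, 0.4284])
([33.6, 50.1, -191.3], [-0.0124, -0.2619, 0.0965])
```

Call:
carry_out(deltas=[[0.5,[8,0,-29],[0,0,0]],[0.5,[16,0,-58],[0,0,0]],[0.5,[26,0,-97],[0,0,0]]])

```text
time_s: 6.05
tcp_pos: [0.5095, 0.2991, 0.1018]
eef_rot: [179.7, -14.5, 5.6]
contact_force: [5.0, -1.3, 1.3]
gripper_width: 0.0597
gripper_force: 30.0
```

Run:
```python
from d import *
from plant import r
s=r.get_state(); print(s['time_s'],s['tcp_pos'],s['eef_rot'],s['gripper_width'],s['gripper_force'])
c=apply([.51213082,.30143142,.00652355],[180,-15,5.55],[26,0,-97],[0,0,0]); print(c)
rel=np.array([.0304,-.0006,.0046]); e=[180,75,-20]
t=np.array([.545,.02,.19])-rot(e).apply(rel); print(t,delta(c[0],c[1],t,e))
```

```text
6.05 [0.50948885 0.29908126 0.10179802] [179.69343994 -14.53127721   5.61214844] 0.05971787125125603 29.967871606349945
([0.5121, 0.3014, 0.1069], [180.0, -15.0, 5.55])
[0.54157649 0.02060755 0.22055471] ([31.5, 282.3, -109.2], [0.2473, -1.5424, 0.4283])
```

Call:
carry_out(deltas=[[0.5,[31.5,60,-109],[0.05,-0.31,0.085]],[0.5,[31.5,60,-109],[0.05,-0.31,0.085]],[0.5,[31.5,282,-109],[0.247,-1.542,0.428]],[0.5,[31.5,282,-109],[0.247,-1.542,0.428]],[0.5,[31.5,282,-109],[0.247,-1.542,0.428]],[0.5,[31.5,282,-109],[0.247,-1.542,0.428]],[0.5,[31.5,282,-109],[0.247,-1.542,0.428]],[0.5,[31.5,282,-109],[0.247,-1.542,0.428]],[0.5,[31.5,282,-109],[0.247,-1.542,0.428]],[0.5,[31.5,282,-109],[0.247,-1.542,0.428]],[0.5,[31.5,282,-109],[0.247,-1.542,0.428]],[0.5,[31.5,282,-109],[0.247,-1.542,0.428]]])

```text
time_s: 7.25
tcp_pos: [0.5415, 0.0199, 0.2147]
eef_rot: [179.1, 75.7, -21.0]
contact_force: [-0.0, 0.5, -2.4]
gripper_width: 0.0597
gripper_force: 30.0
```

Call:
carry_out(deltas=[[0.5,[0,0,0],[0,0,0]],[0.5,[0,0,0],[0,0,0]],[0.5,[0,0,0],[0,0,0]]])

```text
time_s: 7.55
tcp_pos: [0.542, 0.0209, 0.2197]
eef_rot: [-180.0, 74.7, -19.9]
contact_force: [-0.2, -0.6, -0.4]
gripper_width: 0.0596
gripper_force: 30.0
```

Run:
```python
from h import *
s=r.get_state(); print(s['time_s'],s['joints'].tolist(),s['tcp_pos'],s['eef_rot'],s['gripper_width'])
p,d,c=cap("scene"); W=world(d,c); np.savez("s2.npz",p=p,W=W); save(cv2.resize(p[60:300,140:460],None,fx=2,fy=2),"scene2.png")
```

```text
7.55 [3.380440539016849, 51.71975319061154, 33.433403956670695, -35.85379846499997, -139.31835386200092, 54.79662411579671] [0.54202461 0.02087813 0.21967155] [-179.98222441   74.70940393  -19.91799061] 0.05957912248142558
```

View pics/scene2.png

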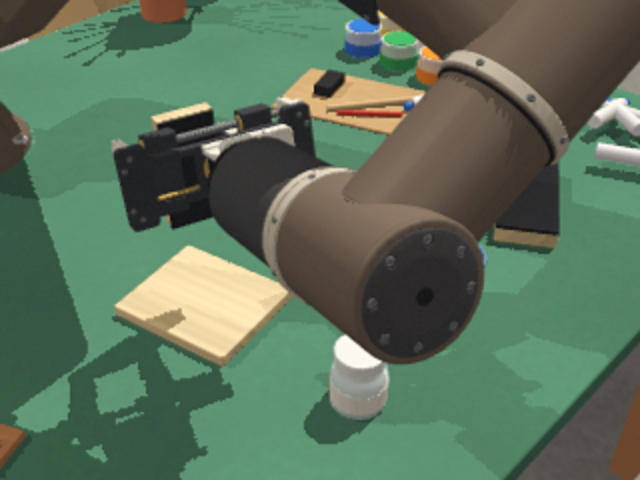

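The view shows the panel hanging upright in the gripper, with its top at (183,115) and bottom near (190,215). The wrist elbow at (425,295) looks close to the jar and cup, so I'll check its clearance once lowered.

Run:
```python
from h import *
a=np.load("s2.npz");W=a["W"];p=a["p"].astype(int)
# arm region crop
S=W[120:245,260:390]; m=(S[...,2]>.12)&(S[...,0]>.55)&(S[...,0]<1.0)
q=S[m]; print(q.min(0),q.max(0))
for lo in np.arange(.12,.3,.02):
    k=q[(q[:,2]>=lo)&(q[:,2]<lo+.02)]
    if len(k): print(round(lo,2),len(k),k[:,:2].min(0).round(3),k[:,:2].max(0).round(3))
# panel: visible bits between finger
T=W[100:180,190:260]; n=(T[...,2]>.1)&(T[...,2]<.3); k=T[n]
b=k[k[:,2]<.16]; print("low pts",len(b),b.min(0) if len(b) else"",b.max(0) if len(b) else "")
p2,d2,c2=cap("top"); W2=world(d2,c2); z=W2[...,2]; 
k=W2[(z>.1)&(abs(W2[...,1]-.02)<.09)&(W2[...,0]>.42)&(W2[...,0]<.6)]; 
for lo in np.arange(.1,.34,.02):
    j=k[(k[:,2]>=lo)&(k[:,2]<lo+.02)]
    if len(j): print("top",round(lo,2),len(j),j[:,:2].min(0).round(3),j[:,:2].max(0).round(3))
```

```text
[ 0.62086883 -0.16896882  0.23539039] [0.95895855 0.0769006  0.41213757]
0.22 7 [0.673 0.067] [0.676 0.073]
0.24 93 [0.661 0.055] [0.674 0.076]
0.26 239 [ 0.621 -0.13 ] [0.841 0.077]
0.28 466 [ 0.675 -0.154] [0.958 0.016]
low pts 202 [ 0.52814526 -0.01211602  0.12499074] [0.56148819 0.03371008 0.15505421]
top 0.24 1 [ 0.579 -0.056] [ 0.579 -0.056]
top 0.26 33 [ 0.576 -0.069] [ 0.6   -0.056]
top 0.28 7 [ 0.587 -0.063] [ 0.594 -0.056]
```

Call:
carry_out(deltas=[[0.5,[30,0,8],[0,-0.005,0]],[0.5,[60,0,16],[0,-0.005,0]],[0.5,[84,0,22.5],[0,-0.005,0]],[0.5,[97,0,26],[0,-0.005,0]],[0.5,[102,0,27.5],[0,-0.005,0]],[0.5,[102,0,27.5],[0,-0.005,0]],[0.5,[102,0,27.5],[0,-0.005,0]],[0.5,[102,0,27.5],[0,-0.005,0]]])

```text
time_s: 8.45
tcp_pos: [0.5422, 0.0204, 0.1142]
eef_rot: [180.0, 75.1, -20.0]
contact_force: [0.1, -0.2, -0.5]
gripper_width: 0.0601
gripper_force: 30.0
```

Run:
```python
from h import *
from d import *
s=r.get_state(); print(s['time_s'],s['tcp_pos'],s['eef_rot'],s['contact_force'])
print(s['tcp_pos']+rot(s['eef_rot']).apply([.0304,-.0006,.0046]))
p,d,c=cap("scene"); W=world(d,c); save(cv2.resize(p[120:270,180:380],None,fx=3,fy=3),"scene3.png")
```

```text
8.45 [0.54221571 0.02037464 0.11415019] [179.99089457  75.10317058 -20.00471735] [ 0.11314369 -0.21224204 -0.49492401]
[0.54558712 0.01978498 0.08358934]
```

View pics/scene3.png

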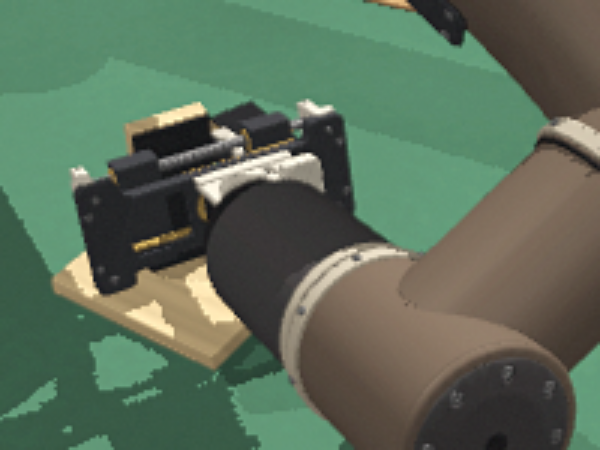

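The panel's top edge shows at (165,125) and it looks upright just above the stand. I'll lower it the last few millimetres in small steps.

Call:
carry_out(deltas=[[0.5,[2.5,0,0.7],[0,0,0]],[0.5,[2.5,0,0.7],[0,0,0]],[0.5,[2.5,0,0.7],[0,0,0]]])

```text
time_s: 8.8
tcp_pos: [0.5416, 0.0205, 0.1102]
eef_rot: [179.7, 75.3, -20.3]
contact_force: [0.2, 0.3, -0.9]
gripper_width: 0.0599
gripper_force: 30.0
```

Call:
carry_out(deltas=[[0.5,[1,0,0.3],[0,0,0]],[0.5,[1,0,0.3],[0,0,0]],[0.5,[1,0,0.3],[0,0,0]]])

```text
time_s: 9.1
tcp_pos: [0.5415, 0.0204, 0.1101]
eef_rot: [179.8, 75.3, -20.1]
contact_force: [0.4, 0.9, 6.7]
gripper_width: 0.0594
gripper_force: 30.0
```

Call:
carry_out(deltas=[[0.5,[-0.5,0,-0.1],[0,0,0]],[0.75,[-0.5,0,-0.1],[0,0,0]],[0.85,[-0.5,0,-0.1],[0,0,0]],[1,[-0.5,0,-0.1],[0,0,0]],[1,[-0.5,0,-0.1],[0,0,0]],[1,[-0.5,0,-0.1],[0,0,0]],[1,[-0.5,0,-0.1],[0,0,0]],[1,[-0.5,0,-0.1],[0,0,0]]])

```text
time_s: 9.9
tcp_pos: [0.5415, 0.0205, 0.1096]
eef_rot: [179.8, 75.3, -20.2]
contact_force: [0.7, -0.1, -0.5]
gripper_width: 0.0875
gripper_force: 0.0
```

Run:
```python
from h import *
s=r.get_state(); print(s['time_s'],s['tcp_pos'],s['eef_rot'],s['contact_force'],s['gripper_width'])
p,d,c=cap("scene"); W=world(d,c); save(cv2.resize(p[120:270,180:380],None,fx=3,fy=3),"scene4.png")
```

```text
9.9 [0.54154716 0.02049969 0.10963896] [179.7617838   75.25382634 -20.23565186] [ 0.67898896 -0.07259085 -0.49275036] 0.08751202890157476
```

View pics/scene4.png

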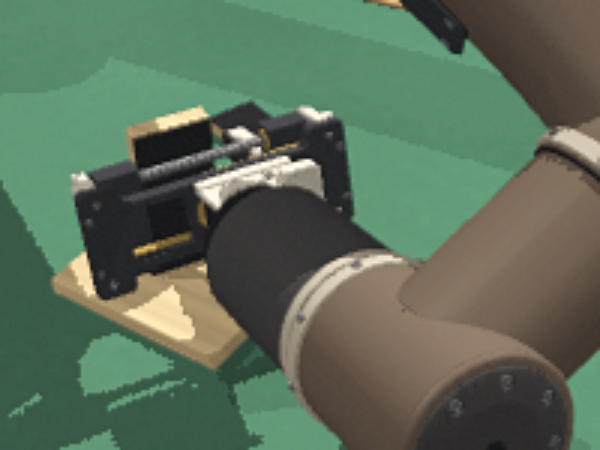

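The panel stands free, with its top edge at (168,125) and the fingers open beside it. I'll lift straight up.

Call:
carry_out(deltas=[[1,[-10,0,-2.6],[0,0,0]],[1,[-25,0,-6.6],[0,0,0]],[1,[-50,0,-13.1],[0,0,0]],[1,[-80,0,-21],[0,0,0]],[1,[-110,0,-28.9],[0,0,0]],[1,[-130,0,-34.1],[0,0,0]],[1,[-130,0,-34.1],[0,0,0]],[1,[-130,0,-34.1],[0,0,0]]])

```text
time_s: 10.75
tcp_pos: [0.5416, 0.0206, 0.2459]
eef_rot: [-179.9, 75.1, -19.9]
contact_force: [-1.1, -0.6, -1.5]
gripper_width: 0.0877
gripper_force: 0.0
```

Run:
```python
from h import *
from d import *
s=r.get_state(); print(s['time_s'],s['tcp_pos'],s['eef_rot'],s['contact_force'],s['gripper_width'])
P=[]
p,d,c=cap("scene"); W=world(d,c)
m=(W[...,2]>.03)&(W[...,2]<.15)&(abs(W[...,0]-.545)<.06)&(abs(W[...,1]-.02)<.06); q=W[m]
u=np.array([np.cos(np.radians(-20)),np.sin(np.radians(-20))]); v=np.array([-u[1],u[0]])
A=(q[:,:2]-[.545,.02])@u; B=(q[:,:2]-[.545,.02])@v
print(len(q),"z",q[:,2].min(),q[:,2].max())
for lo in(.03,.06,.09,.12,.138):
    k=(q[:,2]>lo)&(q[:,2]<lo+.02); print(lo,k.sum(),np.percentile(A[k],[2,50,98]).round(4),np.percentile(B[k],[2,98]).round(4))
# tray next: tool down, closing along tray x (22.3 deg); yaw=-67.7
e=[180,0,-67.7]; g=[.475,-.3205]
print(delta(s['tcp_pos'],s['eef_rot'],[.475,-.3205,.2],e))
save(p,"scene5.png")
```

```text
10.75 [0.54155895 0.02056607 0.24588509] [-179.93039779   75.07391031  -19.93670621] [-1.13640388 -0.63055223 -1.46460885] 0.08771834764890728
1240 z 0.030088425794872586 0.1479513516266464
0.03 179 [-0.0044  0.0088  0.0115] [-0.0307  0.0274]
0.06 183 [-0.005   0.0088  0.0111] [-0.0308  0.0278]
0.09 198 [-0.0042  0.009   0.0118] [-0.0306  0.0284]
0.12 208 [-0.004   0.0086  0.0117] [-0.0305  0.0277]
0.138 200 [-0.0102  0.0043  0.0104] [-0.0301  0.0238]
([58.2, 343.3, -40.5], [0.5432, 1.2294, 0.7075])
```

View pics/scene5.png

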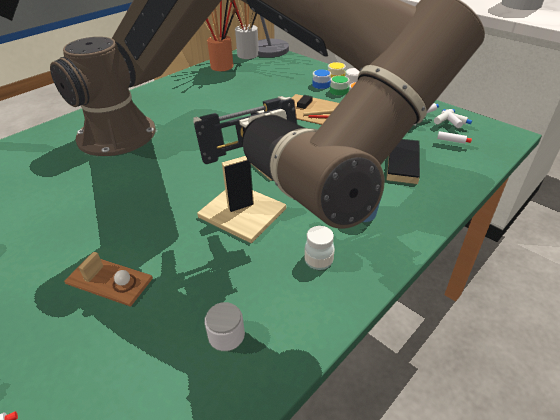

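The panel stands upright on the stand at about (240,185). The depth data shows it vertical and centred at about (0.545, 0.019). Next is the tray, with the fingers partly closed so they miss the ball.

Call:
carry_out(deltas=[[1,[58,343,-40],[0.543,1.229,0.708]],[1,[58,343,-40],[0.543,1.229,0.708]],[0.35,[58,343,-40],[0.543,1.229,0.708]],[0.35,[58,343,-40],[0.543,1.229,0.708]],[0.35,[58,343,-40],[0.543,1.229,0.708]],[0.35,[58,343,-40],[0.543,1.229,0.708]],[0.35,[58,343,-40],[0.543,1.229,0.708]],[0.35,[58,343,-40],[0.543,1.229,0.708]],[0.35,[58,343,-40],[0.543,1.229,0.708]],[0.35,[58,343,-40],[0.543,1.229,0.708]],[0.35,[58,343,-40],[0.543,1.229,0.708]],[0.35,[58,343,-40],[0.543,1.229,0.708]]])

```text
time_s: 12.0
tcp_pos: [0.4732, -0.3191, 0.199]
eef_rot: [179.8, 0.1, -67.6]
contact_force: [-0.7, 0.1, -0.2]
gripper_width: 0.0311
gripper_force: 0.0
```

Call:
carry_out(deltas=[[0.35,[0,0,0],[0,0,0]],[0.35,[0,0,0],[0,0,0]],[0.35,[0,0,0],[0,0,0]],[0.35,[0,0,0],[0,0,0]]])

```text
time_s: 12.4
tcp_pos: [0.4747, -0.3202, 0.1978]
eef_rot: [179.7, 0.1, -67.7]
contact_force: [-0.2, -0.1, 0.6]
gripper_width: 0.0306
gripper_force: 0.0
```

Run:
```python
from h import *
from d import *
s=r.get_state(); print(s['time_s'],s['joints'],s['tcp_pos'],s['eef_rot'],s['gripper_width'])
p,d,c=cap("scene"); W=world(d,c)
m=(abs(W[...,0]-.50)<.12)&(abs(W[...,1]+.31)<.12)
k=m&(W[...,2]>.045)&(W[...,2]<.06); q=W[k]
if k.sum()>5: print("grip top",cv2.minAreaRect((q[:,:2]*1000).astype(np.float32)),k.sum(),np.median(q[:,2]))
k=m&(W[...,2]>.006)&(W[...,2]<.06); q=W[k]; print("tray",cv2.minAreaRect((q[:,:2]*1000).astype(np.float32)),k.sum())
e=[180,0,-67.7]
for z in(.09,.017): print(delta(s['tcp_pos'],s['eef_rot'],[.475,-.3205,z],e))
m=(W[...,2]>.03)&(W[...,2]<.15)&(abs(W[...,0]-.545)<.06)&(abs(W[...,1]-.02)<.06); print("panel",m.sum(),W[m].max(0))
```

```text
12.4 [-14.38990308  12.33068821 -14.73202165   0.07047758 -63.24192981
  36.62807978] [ 0.47471924 -0.32023878  0.19777458] [ 1.79718060e+02  1.31396004e-01 -6.77302486e+01] 0.030621631390196906
grip top ((475.98248291015625, -321.69097900390625), (13.147382736206055, 45.22962951660156), 22.36355972290039) 146 0.050589953722622594
tray ((506.6982421875, -308.82879638671875), (163.6140899658203, 77.89383697509766), 22.317310333251953) 2393
([0.6, -0.7, 107.8], [0.0049, 0.0023, -0.0005])
([0.8, -1.1, 180.8], [0.0049, 0.0023, -0.0005])
panel 1249 [0.56539065 0.04903601 0.14878267]
```

Call:
carry_out(deltas=[[0.35,[1.4,-1.4,45],[0.005,0.002,0]],[0.35,[1.4,-1.4,90],[0.005,0.002,0]],[0.35,[1.4,-1.4,130],[0.005,0.002,0]],[0.35,[1.4,-1.4,160],[0.005,0.002,0]],[0.35,[1.4,-1.4,175],[0.005,0.002,0]],[0.35,[1.4,-1.4,180],[0.005,0.002,0]],[0.35,[1.4,-1.4,180],[0.005,0.002,0]],[0.35,[1.4,-1.4,180],[0.005,0.002,0]]])

```text
time_s: 13.25
tcp_pos: [0.4763, -0.3211, 0.0194]
eef_rot: [-179.9, -0.1, -67.7]
contact_force: [-0.3, 0.4, 0.1]
gripper_width: 0.0305
gripper_force: 0.0
```

Call:
carry_out(deltas=[[0.25,[0,0,0],[0,0,0]],[0.18,[0,0,0],[0,0,0]],[0.1,[0,0,0],[0,0,0]],[0.1,[0,0,0],[0,0,0]],[0.05,[0,0,0],[0,0,0]],[0.05,[0,0,0],[0,0,0]],[0.05,[0,0,0],[0,0,0]]], squeeze=50)

```text
time_s: 13.95
tcp_pos: [0.4755, -0.3209, 0.0192]
eef_rot: [-179.9, -0.1, -67.7]
contact_force: [-2.0, -0.1, 7.1]
gripper_width: 0.0116
gripper_force: 50.0
```

Run:
```python
from d import *
from plant import r
s=r.get_state(); print(s['time_s'],s['tcp_pos'],s['eef_rot'],s['gripper_width'],s['gripper_force'],s['contact_force'])
# target: tray yaw 70 -> tool yaw -20; ball at panel + .1 n
n=np.array([.94,-.342]); v=np.array([.342,.94]); b=np.array([.545,.0185])+.1*n; g=b-.075*v; print("ball",b,"grip",g)
for G,y,z in (([.5,-.26],-60,.12),(g,-20,.12),(g,-20,.088)): print(delta(s['tcp_pos'],s['eef_rot'],[*G,z],[180,0,y]))
```

```text
13.95 [ 0.47547456 -0.32088643  0.01917464] [-1.79927703e+02 -6.32208433e-02 -6.77006528e+01] 0.01159109753118687 50.002477169036865 [-2.01705948 -0.05854811  7.09203344]
ball [ 0.639  -0.0157] grip [ 0.61335 -0.0862 ]
([-46.9, -45.9, -100.8], [-0.0012, -0.0012, -0.1344])
([-164.7, -216.7, -100.7], [-0.0007, -0.0016, -0.8325])
([-164.7, -216.7, -68.7], [-0.0007, -0.0016, -0.8325])
```

Call:
carry_out(deltas=[[0.05,[0,0,-2],[0,0,0]],[0.05,[0,0,-6],[0,0,0]],[0.05,[0,0,-12],[0,0,0]],[0.05,[0,0,-20],[0,0,0]],[0.05,[0,0,-28],[0,0,0]],[0.05,[0,0,-36],[0,0,0]],[0.05,[0,0,-44],[0,0,0]],[0.05,[0,0,-51],[0,0,0]],[0.05,[0,0,-57],[0,0,0]],[0.05,[0,0,-60],[0,0,0]],[0.05,[0,0,-60],[0,0,0]],[0.05,[0,0,-60],[0,0,0]]])

```text
time_s: 15.15
tcp_pos: [0.4752, -0.3207, 0.0783]
eef_rot: [-179.9, -0.0, -67.7]
contact_force: [-1.1, 0.1, -1.7]
gripper_width: 0.0121
gripper_force: 50.0
```

```bash
cat > chk.py <<'E'
from h import *
from d import *
s=r.get_state(); print(s['time_s'],s['tcp_pos'],s['eef_rot'],s['gripper_width'],s['gripper_force'])
p,d,c=cap("scene"); W=world(d,c)
t=s['tcp_pos']; L=(W-t)@rot(s['eef_rot']).as_matrix()  # tool coords
# tray x = -tool y ; tray frame approx
tx=-L[...,1]; ty=-L[...,0]; h=W[...,2]
z=t[2]
sel=(tx>-.06)&(tx<.13)&(abs(ty)<.05)
# slab top points: red-brown, between z-.03 and z+.005
m=sel&(h>z-.03)&(h<z+.005)&(((tx<-.012)&(tx>-.042))|((tx>.015)&(tx<.045))|(tx>.1)); q=np.c_[tx[m],ty[m],np.ones(m.sum())]
co=np.linalg.lstsq(q,h[m],rcond=None)[0]; res=h[m]-q@co; k=abs(res)<.003; co=np.linalg.lstsq(q[k],h[m][k],rcond=None)[0]; print("slab tilt rad",co[:2],"top z at grip",co[2],k.sum())
b=sel&(h>z+.008)&(tx>.05)&(tx<.1); B=W[b]
def sph(x): return np.linalg.norm(B-x,axis=1)-.015
from scipy.optimize import least_squares
o=least_squares(sph,B.mean(0),loss="soft_l1",f_scale=.001); print("ball",o.x,"in tray xy from grip",[(float(-((o.x-t)@rot(s['eef_rot']).as_matrix())[1])),float(-((o.x-t)@rot(s['eef_rot']).as_matrix())[0])],b.sum())
m=(h>.03)&(h<.15)&(abs(W[...,0]-.545)<.06)&(abs(W[...,1]-.02)<.06)&~sel; print("panel",m.sum(),W[m].max(0),np.median(W[m],0))
E
python3 chk.py
```

```text
15.15 [ 0.47519715 -0.32068081  0.0782772 ] [-1.79946228e+02 -2.42924087e-02 -6.77249798e+01] 0.012107471955876643 49.998748898506165
slab tilt rad [-0.00625792  0.00812768] top z at grip 0.06941218700501693 868
ball [ 0.53152895 -0.2753217   0.43664821] in tray xy from grip [0.06965784137349522, 0.02046952445307055] 4639
panel 1253 [0.56668348 0.0492692  0.14793615] [0.55136196 0.01380241 0.09818319]
```

```bash
sed -i 's/b=sel&(h>z+.008)/b=sel\&(h<z+.03)\&(h>z+.008)/' chk.py
python3 - <<'E'
from d import *
f=[.023,.087,.183,.3,.432,.568,.7,.817,.913,.977,1]
p0,e0=[.4752,-.3207,.0783],[180,0,-67.72]
pm,em=[.544,-.203,.086],[180,0,-43.9]; pf,ef=[.6135,-.0862,.092],[180,0,-20]
for a,b,c,d in((p0,e0,pm,em),(pm,em,pf,ef)):
    s,t=delta(a,b,c,d); print(s,t); print([(np.round(np.array(s)*k).tolist(),round(t[2]*k,3)) for k in f])
E
```

```text
[-82.8, -108.3, -7.7] [0.0, 0.0, -0.4157]
[([-2.0, -2.0, -0.0], -0.01), ([-7.0, -9.0, -1.0], -0.036), ([-15.0, -20.0, -1.0], -0.076), ([-25.0, -32.0, -2.0], -0.125), ([-36.0, -47.0, -3.0], -0.18), ([-47.0, -62.0, -4.0], -0.236), ([-58.0, -76.0, -5.0], -0.291), ([-68.0, -88.0, -6.0], -0.34), ([-76.0, -99.0, -7.0], -0.38), ([-81.0, -106.0, -8.0], -0.406), ([-83.0, -108.0, -8.0], -0.416)]
[-30.9, -132.4, -6.0] [0.0, 0.0, -0.4171]
[([-1.0, -3.0, -0.0], -0.01), ([-3.0, -12.0, -1.0], -0.036), ([-6.0, -24.0, -1.0], -0.076), ([-9.0, -40.0, -2.0], -0.125), ([-13.0, -57.0, -3.0], -0.18), ([-18.0, -75.0, -3.0], -0.237), ([-22.0, -93.0, -4.0], -0.292), ([-25.0, -108.0, -5.0], -0.341), ([-28.0, -121.0, -5.0], -0.381), ([-30.0, -129.0, -6.0], -0.408), ([-31.0, -132.0, -6.0], -0.417)]
```

Call:
carry_out(deltas=[[0.05,[-2,-2,0],[0,0,-0.01]],[0.05,[-7,-9,-1],[0,0,-0.036]],[0.05,[-15,-20,-1],[0,0,-0.076]],[0.05,[-25,-32,-2],[0,0,-0.125]],[0.05,[-36,-47,-3],[0,0,-0.18]],[0.05,[-47,-62,-4],[0,0,-0.236]],[0.05,[-58,-76,-5],[0,0,-0.291]],[0.05,[-68,-88,-6],[0,0,-0.34]],[0.05,[-76,-99,-7],[0,0,-0.38]],[0.05,[-81,-106,-8],[0,0,-0.406]],[0.05,[-83,-108,-8],[0,0,-0.416]],[0.05,[-83,-108,-8],[0,0,-0.416]]])

```text
time_s: 16.4
tcp_pos: [0.5439, -0.2028, 0.0865]
eef_rot: [-180.0, -0.1, -43.9]
contact_force: [-1.1, -0.3, -2.6]
gripper_width: 0.0116
gripper_force: 50.0
```

```bash
python3 chk.py
```

```text
16.4 [ 0.5438686  -0.20275818  0.0865357 ] [-1.79958753e+02 -5.93603231e-02 -4.38546416e+01] 0.011608261055244309 49.99858260154724
slab tilt rad [-0.00354607  0.01312987] top z at grip 0.07750579174539576 875
ball [ 0.59633182 -0.1445589   0.09240245] in tray xy from grip [0.07831984474418563, 0.0024849804021441903] 137
panel 1251 [0.56612192 0.04941853 0.14815149] [0.55120578 0.01366007 0.09812244]
```

Tray level, ball in its pocket, panel unchanged. I'll make the second half of the move.

Call:
carry_out(deltas=[[0.05,[-1,-3,0],[0,0,-0.01]],[0.05,[-3,-12,-1],[0,0,-0.036]],[0.05,[-6,-24,-1],[0,0,-0.076]],[0.05,[-9,-40,-2],[0,0,-0.125]],[0.05,[-13,-57,-3],[0,0,-0.18]],[0.05,[-18,-75,-3],[0,0,-0.237]],[0.05,[-22,-93,-4],[0,0,-0.292]],[0.05,[-25,-108,-5],[0,0,-0.341]],[0.05,[-28,-121,-5],[0,0,-0.381]],[0.05,[-30,-129,-6],[0,0,-0.408]],[0.05,[-31,-132,-6],[0,0,-0.417]],[0.05,[-31,-132,-6],[0,0,-0.417]]])

```text
time_s: 17.65
tcp_pos: [0.613, -0.0862, 0.0926]
eef_rot: [-180.0, -0.1, -20.0]
contact_force: [0.2, -0.5, -3.3]
gripper_width: 0.0117
gripper_force: 50.0
```

Call:
carry_out(deltas=[[0.05,[0,0,0],[0,0,0]],[0.05,[0,0,0],[0,0,0]],[0.05,[0,0,0],[0,0,0]],[0.05,[0,0,0],[0,0,0]],[0.05,[0,0,0],[0,0,0]],[0.05,[0,0,0],[0,0,0]],[0.05,[0,0,0],[0,0,0]],[0.05,[0,0,0],[0,0,0]]])

```text
time_s: 18.45
tcp_pos: [0.613, -0.0864, 0.0926]
eef_rot: [-180.0, -0.1, -20.0]
contact_force: [0.1, -0.4, -1.9]
gripper_width: 0.0119
gripper_force: 50.0
```

```bash
cat >> chk.py <<'E'
n=np.array([.94,-.342]); v=np.array([.342,.94]); k=o.x[:2]-[.545,.0185]; print("front",k@n,"lateral",k@v); print(s['qd'])
save(p,"final.png")
E
python3 chk.py
```

```text
18.45 [ 0.61299059 -0.086359    0.09263476] [-1.79987061e+02 -7.80737604e-02 -1.99887856e+01] 0.01188045258416372 49.9987918138504
slab tilt rad [-0.00148585  0.00741572] top z at grip 0.08361448047358269 764
ball [ 0.641742   -0.01032272  0.09862822] in tray xy from grip [0.08128545016141127, -0.001035623476827006] 119
panel 227 [0.56552848 0.04401089 0.09987879] [0.55833117 0.02929616 0.053778  ]
front 0.10079485126358548 lateral 0.005992410049264189
[ 0.02828448 -0.02774944  0.07088889  0.01888656  0.11365872 -0.09443973]
```

View pics/final.png

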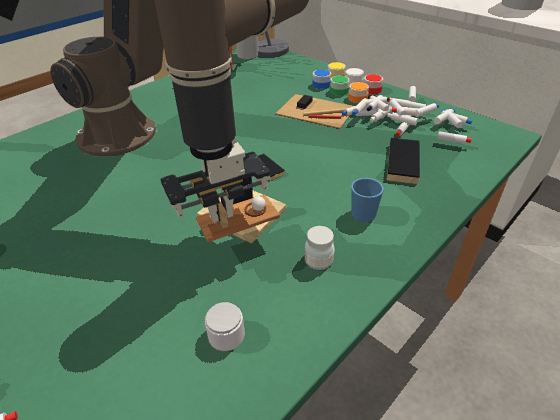

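The view shows the tray held level with the ball at (258,203) in its ring. The bystanders are untouched, and the panel is hidden behind the gripper. I'll check it with the top camera, then hand in.

Run:
```python
from h import *
p,d,c=cap("top"); W=world(d,c)
m=(W[...,2]>.12)&(W[...,2]<.16)&(abs(W[...,0]-.545)<.05)&(abs(W[...,1]-.02)<.05); q=W[m]; print("top cam",m.sum(),q.min(0) if len(q) else"",q.max(0) if len(q) else "",np.median(q,0) if len(q) else "")
p,d,c=cap("scene"); W=world(d,c)
m=(W[...,2]>.025)&(W[...,2]<.15)&(abs(W[...,0]-.55)<.05)&(abs(W[...,1]-.02)<.05); q=W[m]; A=(q[:,:2]-[.545,.0185])@[.94,-.342]
for lo in(.025,.04,.055,.07,.085): k=(q[:,2]>lo)&(q[:,2]<lo+.015); print(lo,k.sum(),np.median(A[k]) if k.any() else"")
```

```text
top cam 131 [ 0.52634306 -0.01054885  0.12212608] [0.56298531 0.04111879 0.15082277] [0.54296349 0.01396709 0.14464246]
0.025 23 0.007877534174953594
0.04 92 0.008553693634037894
0.055 43 0.008561378756882874
0.07 24 0.009363936363475118
0.085 54 0.008402964956832215
```

The panel still stands upright: its top is at 0.145 m and its face is vertical. I'm handing in.

```bash
python3 -c "
from plant import r
print(r.close_job())"
```

```text
the job is handed in; nothing more can be done
None
```

I handed the job in at about 18.5 s: the panel stands free and upright on the stand, and the arm holds the tray level and still with the ball in its pocket. The ball is about 10 cm in front of the black face at about 0.098 m height, and the jar, cup and tin look untouched in the last picture; no verdict came back.

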